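# Park the two-lug rubbing head in its keyed dock

## Robot

A 6-joint arm with a two-finger parallel gripper is mounted at the origin on a cart in front of the work surface, level with it; the furniture and walls round the work are solid. World frame = base frame: x ahead of the robot, y to its left, z up, the work surface at z = 0. Lengths are in m, angles in rad, forces in N, time in s.
With the tool pointing down it reaches from about 0.25 to 0.725 m from the base axis. Payload 4 kg.
Tool frame: the origin (TCP) lies on the centre line of the jaws, within the pads' length; the fingertips stand 11 mm ahead of it and the grasp point (between the pads) lies 8 mm behind it (bot.nose_length is the distance from the TCP to the fingertips, in m); z points along the fingers, y is the direction in which the jaws open and shut (so a half turn about z gives the same grasp; the last joint's range is limited). The gripper opens to 85 mm and grips with 20 to 120 N. Pads are 22 mm wide; open, the fingers measure 114 mm over their backs; the gripper's body (76 mm by 85 mm) begins 54 mm behind the grasp point. The pads swing forward as they close: fully open they stand 13 mm farther back than shut.
Start: joints at [1.115, 0.241, 0.005, 1.335, 0, 1.571], TCP at [0.22, 0.449, 0.242] pointing down, gripper open.
Joint ranges: [-2.72, 2.72], [-1.05, 1.87], [-1.09, 1.28], [-1.99, 2.15], [-1.42, 1.44], [-3.14, 3.14]. Speed limits (rad/s): [2.79, 2.79, 3.14, 3.14, 3.14, 3.14].

## Interface

Orientations are given as a unit quaternion [x, y, z, w].
In Python, from workcell import bot gives the robot as it stands.
- The arm moves only by the tool play_rows, never from a script. Its argument "plan" is one flat list of numbers, 6 for each row, row after row: the shift along the tool's x, y, z in mm, then the turn, a rotation vector about the tool's x, y, z in rad. A call has 1 to 20 rows; each row shifts and turns the commanded pose from where the row before left it, along the tool's axes as they then stand; what a row does not reach is not made up. A row lasts 1/8 s, in which the tool goes at most 62.5 mm and 10.7 degrees, less where a joint would pass 70% of its speed; a pose out of reach is approached as far as the arm can. A call with a gripper value outside its range is refused whole. "hand" is the opening in per cent of the stroke, from 0 (shut) to 100 (fully open), set as the call begins (left out, the last holds). The fingers move at their own pace and stop on an object; the grip force is fixed at half the most. Time passes only in rows, so rows that do not move let the fingers close. It gives the time, the measured TCP pose, the force and the opening at its end, in the units of the state.
- bot.get_obs(): the state, without advancing time (a new reading comes with each control period).
- bot.camera(name): name is "side" or "top"; returns a dict with "frame" (384x512x3 uint8, blue, green, red), "range_z" (384x512 float32, m along the optical axis (not along the pixel's ray), 0 where there is no reading), "K" (3x3 intrinsics, pixels), "cam_to_world" (4x4, takes a point from camera to world coordinates). Camera axes: x right, y down, z forward; pixel columns grow to the right and rows downward; lengths in m; the calibration is good to about 2 mm. A picture is of the moment at which its call begins.
- bot.job_done(): hands the job in, once; it reports no verdict.
Trained networks look in the newest picture that a camera, given by its name, has taken for a name from the list of things; names that differ only in an ending like _2 or _b are one class to them, and where a whole thing is asked for, a point or a joint stands for the part that bears it (a point fixed in the world has none). Each returns a list of dicts, best first, with "p" (0 to 1); they miss things now and then, are a little off and sometimes report something else, mostly with a low value. They report only what shows in the picture. A call takes as long as a camera call.
- bot.outline_of(query, camera): "mask" (384x512 bool, what is visible of it) and "point" ([row, column] in pixels, amid what is visible of it).
The state is a dict: "clock": time; "joint_pos": joint angles; "joint_vel": joint speeds; "tau": joint torques, N m; "eef_pos": TCP position; "tool_rot": TCP orientation; "ft_force": force on the tool from outside, world axes, zero at the start; "ft_torque": the same for the moment, N m; "grip_width": finger opening in m.
Only numpy, scipy, OpenCV 4.12 (cv2) and the standard library are available. Lean on these libraries where they do the work, as an engineer would, in place of code of your own. Each camera call takes 0.05 s, during which the arm holds its last target.

## Task

Put the rubbing head that has two lugs into the grey keyed dock: set it down on top of the dock, or just over it, with the lugs still across the slots, then turn it there while pressing only lightly until the lugs drop into the slots. Keep hold of it until it is fully home and upright, then let go. Leave the three-lug head where it stands.

Things in the scene. Friction and masses are not known exactly. Their poses are not given: they have to be found in the camera images.
- head_two: Loose dark metal rubbing head, 66 mm tall, 0.2 kg. Round barrel, diameter 36 mm, up to 36 mm. At its foot two opposite lugs, 60 mm over both tips, 13 mm wide, 15 mm tall. On top an upright grip plate, 34 long, 12 thick, 36 to 66 mm above the foot: pinch it across its thickness. Origin: centre of underside, z up; lugs and plate length lie along x, plate thickness along y. Half-turn symmetric.
- head_three: A second loose head with the same barrel and grip plate, but three lugs at 120 degrees (the first along its x); it does not fit the dock, leave it alone. Origin: centre of the underside, z up. The two heads may stand in either place.
- dock: Fixed grey metal block, 100 x 84 mm, top face 24 mm above the table. In it a round bore, diameter 44 mm, with two opposite slots along the dock's x axis, 68 mm over both ends, 26 mm wide; all 16 mm deep with a flat black floor. The head has about 4 mm play and goes in within about 10 degrees, either way round; at the start it is at least 17 degrees off. Origin: centre of underside, z up.
- dock_seat (a point): Centre of the floor of the dock's bore, 8 mm above the table and 16 mm below the dock's top face; the centre of the head's underside comes to rest here, the lug tops then 1 mm below the top face. Axes as the dock's.

How it is judged:
On the way, in this order (a step that is already met when the one before it is completed fails the run):
1. the two-lug head is held on or within 20 mm above the dock's top face, over the bore to 20 mm, its lugs still at least 11 degrees out of line with the slots (horizontal distance between head_two and dock_seat below 0.02 m and z of head_two in the frame of dock_seat between 0.012 and 0.036 m and angle between the x axis of head_two and the x axis of dock, either way round above 0.2 rad and contact force between the fingers and head_two above 0.5 N), for 0.2 s.
2. the head, still held, has gone down into the slots to within 6 mm of the floor (horizontal distance between head_two and dock_seat below 0.012 m and z of head_two in the frame of dock_seat below 0.006 m and contact force between the fingers and head_two above 0.5 N), for 0.1 s.
At the end, for the whole second after the job is handed in: The two-lug head stands at rest on the floor of the dock (underside within 4 mm of it), within 12 mm of the bore's centre, upright to 7 degrees, its lugs in the slots (within 23 degrees, which the slots themselves ensure), and the three-lug head is within 20 mm of where it stood (horizontal distance between head_two and dock_seat below 0.012 m and z of head_two in the frame of dock_seat below 0.004 m and angle between the x axis of head_two and the x axis of dock, either way round below 0.4 rad and angle between head_two's own z axis and vertical below 0.12 rad and linear speed of head_two below 0.02 m/s and distance of head_three from where it was at the start of the episode below 0.02 m); the robot touches nothing.
It fails at once if the head is pressed hard (over 100 N) on the dock (contact force between head_two and dock above 100 N).
It fails at once if the three-lug head is moved more than 20 mm (distance of head_three from where it was at the start of the episode above 0.02 m).
It also fails if it takes over 48 s, if anything falls off the work surface, if the arm or the gripper's body presses on something with over 40 N, if the wrist force passes 120 N, or if a joint passes its speed limit or range.

## Working session

There is one attempt and no reset: what is moved stays moved. The work goes in short steps, Python scripts to look and compute and a tool call to move; the robot and the scene stay as the last step left them, time stands still between calls to the robot, and variables do not carry over. Pictures are saved under pics/ and viewed, and the job is handed in when it is done.

Besides the shell and the picture viewer there is one more tool, called after "Request:" in YAML: its name, and indented under it one key for each argument. play_rows: Moves the arm, as the interface text tells. Its arguments: {"type":"object","properties":{"plan":{"type":"array","items":{"type":"number"}},"hand":{"type":"number"}},"required":["plan"]}

```bash
mkdir -p pics; ls
python3 - <<'E'
from workcell import bot
import cv2,numpy as np,pickle
o=bot.get_obs();print({k:np.round(v,3) for k,v in o.items()})
out={}
for n in["side","top"]:
    c=bot.camera(n);cv2.imwrite(f"pics/a_{n}.png",c["frame"])
    print(n,c["K"].round(1).tolist(),c["cam_to_world"].round(3).tolist())
    c["det"]={}
    for q in["head_two","head_three","dock"]:
        r=bot.outline_of(q,n);c["det"][q]=r
        for d in r[:3]:print(n,q,round(d["p"],2),d["point"],d["mask"].sum())
    out[n]=c
pickle.dump(out,open("a.pkl","wb"))
E
```

```text
pics
{'clock': np.float64(0.0), 'joint_pos': array([1.115, 0.241, 0.004, 1.335, 0.   , 1.571]), 'joint_vel': array([-0.001,  0.001, -0.001,  0.001,  0.001,  0.   ]), 'tau': array([ 0.0000e+00, -3.7232e+01,  2.5241e+01,  1.7000e-02,  0.0000e+00,
       -0.0000e+00]), 'eef_pos': array([0.22 , 0.448, 0.241]), 'tool_rot': array([ 0.226,  0.974, -0.001, -0.   ]), 'ft_force': array([ 0.328,  0.091, -0.053]), 'ft_torque': array([ 0.033, -0.013, -0.004]), 'grip_width': np.float64(0.085)}
side [[373.8, 0.0, 255.7], [0.0, 373.8, 191.7], [0.0, 0.0, 1.0]] [[0.984, -0.113, 0.141, 0.33], [-0.18, -0.549, 0.816, -0.692], [-0.015, -0.828, -0.56, 0.54], [0.0, 0.0, 0.0, 1.0]]
side head_two 0.9 [315.7, 289.9] 731
side head_three 0.82 [151.4, 242.9] 301
top [[396.7, 0.0, 251.9], [0.0, 396.7, 187.7], [0.0, 0.0, 1.0]] [[0.014, -0.996, 0.089, 0.385], [-1.0, -0.013, 0.02, -0.012], [-0.018, -0.089, -0.996, 1.014], [0.0, 0.0, 0.0, 1.0]]
top head_two 0.64 [197.5, 381.1] 298
top head_three 0.75 [187.0, 151.9] 274
top dock 0.74 [185.0, 275.7] 1704
```

View pics/a_side.png

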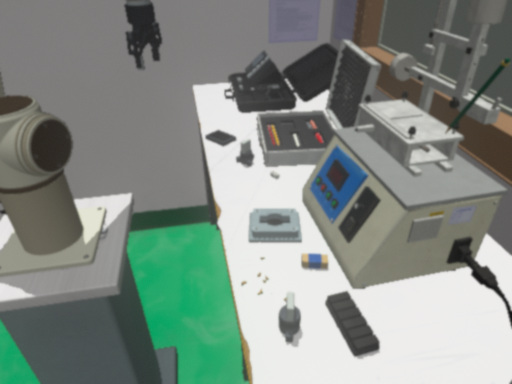

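View pics/a_top.png

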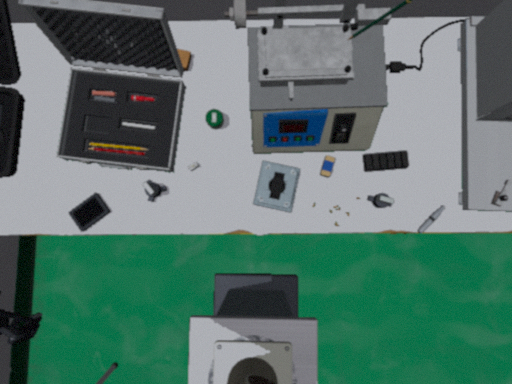

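```bash
cat > h.py <<'E'
import numpy as np,cv2,pickle
def pts(c,mask=None):
    z=c["range_z"];K=c["K"];v,u=np.nonzero((z>0)&(mask if mask is not None else True))
    d=z[v,u];P=np.stack([(u-K[0,2])*d/K[0,0],(v-K[1,2])*d/K[1,1],d,np.ones_like(d)])
    return (c["cam_to_world"]@P)[:3].T,u,v
E
python3 - <<'E'
from h import *
o=pickle.load(open("a.pkl","rb"))
for n in o:
    c=o[n]
    for q,r in c["det"].items():
        if not r: continue
        P,u,v=pts(c,r[0]["mask"]);z=P[:,2]
        print(n,q,"all",np.percentile(P,[2,50,98],axis=0).round(3).tolist())
        for lo,hi in[(0.004,.02),(.02,.03),(.03,.045),(.055,.075)]:
            s=P[(z>lo)&(z<hi)]
            if len(s)>8:
                m=cv2.minAreaRect((s[:,:2]*1000).astype(np.float32));print(lo,hi,len(s),s.mean(0).round(4),np.round(m[0],1),np.round(m[1],1),round(m[2],1))
c=o["top"]
im=cv2.resize(c["frame"][120:260,100:440],None,fx=2.3,fy=2.3,interpolation=cv2.INTER_CUBIC);cv2.imwrite("pics/b.png",im)
c=o["side"]
im=cv2.resize(c["frame"][230:380,200:400],None,fx=4,fy=4,interpolation=cv2.INTER_CUBIC);cv2.imwrite("pics/c.png",im)
E
```

```text
side head_two all [[0.43, -0.342, 0.002], [0.444, -0.326, 0.034], [0.463, -0.301, 0.068]]
0.004 0.02 176 [ 0.442  -0.3313  0.0118] [ 441.9 -328.7] [28.1 35. ] 70.1
0.02 0.03 100 [ 0.4437 -0.3264  0.0251] [ 444.5 -322.9] [17.2 36.1] 72.3
0.03 0.045 239 [ 0.4464 -0.3186  0.0354] [ 447.5 -315.4] [33.4 34.2] 77.5
0.055 0.075 156 [ 0.4462 -0.3177  0.0653] [ 446.9 -313.8] [33.9 11.1] 75.5
side head_three all [[0.442, 0.229, 0.001], [0.465, 0.248, 0.031], [0.487, 0.272, 0.067]]
0.004 0.02 92 [0.4638 0.2468 0.0121] [468.8 249.7] [53.6 47. ] 14.1
0.02 0.03 36 [0.4644 0.2447 0.0256] [464.3 245.8] [12.5 32. ] 78.4
0.03 0.045 69 [0.4674 0.2503 0.0369] [468.3 250.5] [33.2 21.6] 15.7
0.055 0.075 58 [0.4661 0.2537 0.0625] [467.1 255.6] [33.6 11.9] 35.6
top head_two all [[0.428, -0.338, -0.002], [0.445, -0.307, 0.036], [0.464, -0.285, 0.07]]
0.004 0.02 53 [ 0.4472 -0.2978  0.014 ] [ 442.8 -308.5] [57.1 23.3] 58.3
0.02 0.03 21 [ 0.4463 -0.3005  0.0255] [ 445.7 -302.2] [35.3 14. ] 9.8
0.03 0.045 95 [ 0.4452 -0.3096  0.0359] [ 447.3 -310.7] [31.4 34.3] 82.4
0.055 0.075 83 [ 0.4469 -0.3119  0.0668] [ 447.2 -312.6] [33.3 12.4] 74.6
top head_three all [[0.442, 0.231, -0.0], [0.466, 0.252, 0.035], [0.484, 0.273, 0.069]]
0.004 0.02 69 [0.4615 0.2493 0.0134] [465.6 250.4] [49.4 45. ] 5.0
0.02 0.03 18 [0.4613 0.2471 0.0251] [462.9 248.4] [14.7 35.7] 67.9
0.03 0.045 87 [0.468  0.253  0.0355] [466.  256.4] [30.4 34.4] 63.1
0.055 0.075 75 [0.4655 0.2559 0.0658] [466.5 257.6] [32.3 12.2] 41.6
top dock all [[0.425, -0.104, 0.005], [0.481, -0.054, 0.022], [0.536, -0.005, 0.027]]
0.004 0.02 730 [ 0.4795 -0.0542  0.0085] [481.5 -53.5] [ 99.5 115.4] 78.2
0.02 0.03 957 [ 0.4809 -0.0536  0.0239] [481.2 -53.5] [ 84. 100.] 78.7
```

View pics/b.png

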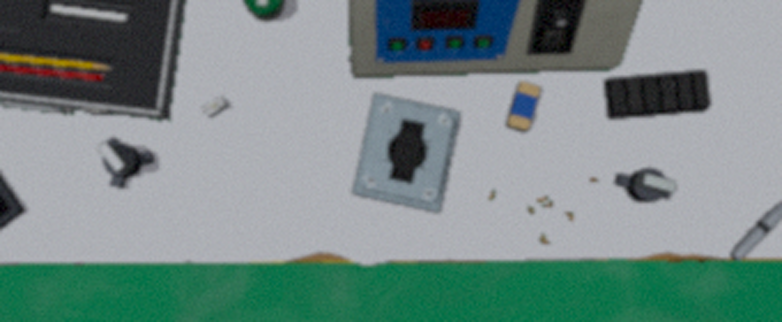

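View pics/c.png

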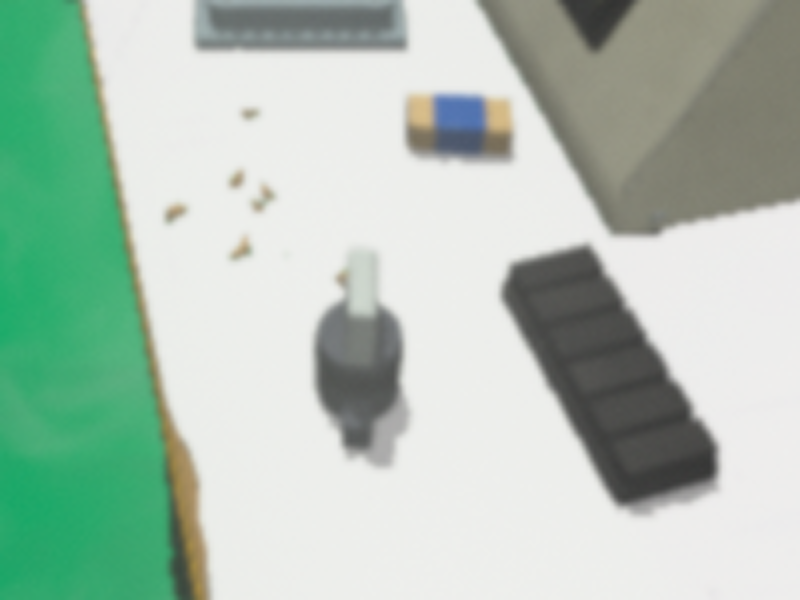

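```bash
cat >> h.py <<'E'
from scipy.spatial.transform import Rotation as R
def go(o,target,yaw_y):
    """tool shift mm for current axes, and tool-z turn to bring tool y to world yaw (mod 180, nearest)"""
    r=R.from_quat(o["tool_rot"]);M=r.as_matrix()
    y=np.degrees(np.arctan2(M[1,1],M[0,1]))
    d=(yaw_y-y+90)%180-90
    print("pos",np.round(o["eef_pos"],4),"yaw",round(y,2),"joints",np.round(o["joint_pos"],3),"F",np.round(o["ft_force"],2),"grip",round(float(o["grip_width"]),4),"t",o["clock"])
    print("tool axis z",M[:,2].round(3),"shift",(M.T@(np.array(target)-o["eef_pos"])*1000).round(1),"turn tool z rad",round(-np.radians(d),3))
E
python3 - <<'E'
from h import *
o=pickle.load(open("a.pkl","rb"))
for n in o:
    P,u,v=pts(o[n])
    s=P[(abs(P[:,0]-.5)<.12)&(abs(P[:,1]+.0535)<.09)]
    for h in(.05,.1,.15,.2): 
        q=s[s[:,2]>h]; 
        if len(q): print(n,h,q[:,0].min().round(3), q[:,2].max().round(3))
c=o["top"]
# fit dock top
P,u,v=pts(c); m=(abs(P[:,2]-.024)<.004)&(np.hypot(P[:,0]-.481,P[:,1]+.0535)<.07)
print(cv2.minAreaRect((P[m,:2]*1000).astype(np.float32)))
# bore floor
m=(abs(P[:,2]-.008)<.004)&(np.hypot(P[:,0]-.481,P[:,1]+.0535)<.038);s=P[m,:2]*1000
print(m.sum(),s.mean(0),cv2.minAreaRect(s.astype(np.float32)))
for q,t in(("two",(.447,-.313)),("three",(.4665,.257))):
    for n in o:
        P,u,v=pts(o[n]);m=(P[:,2]>.058)&(np.hypot(P[:,0]-t[0],P[:,1]-t[1])<.03);s=P[m,:2]-P[m,:2].mean(0)
        w,V=np.linalg.eigh(s.T@s);print(q,n,P[m].mean(0),np.degrees(np.arctan2(V[1,1],V[0,1])))
E
```

```text
side 0.05 0.56 0.174
side 0.1 0.577 0.174
side 0.15 0.603 0.174
top 0.05 0.561 0.175
top 0.1 0.577 0.175
top 0.15 0.602 0.175
((481.2484436035156, -53.48305130004883), (83.96800994873047, 99.97537994384766), 78.73201751708984)
332 [481.86455    -53.85400031] ((482.27496337890625, -53.27648162841797), (44.40855407714844, 66.81523895263672), 76.26580047607422)
two side [ 0.44643056 -0.31694313  0.06587659] 74.14499359089443
two top [ 0.4470649  -0.31169089  0.06703509] 75.7361232156205
three side [0.46592421 0.2541494  0.06410702] -146.14653437221415
three top [0.46666052 0.25716478 0.06619377] -139.4261605945305
```

Request:
play_rows:
  plan: [0,0,0,0,0,0.17,0,0,0,0,0,0.17,0,0,0,0,0,0.17,0,0,0,0,0,0.17,0,0,0,0,0,0]
  hand: 100

```text
clock: 1.02
eef_pos: [0.2201, 0.449, 0.2423]
tool_rot: [0.537, 0.844, 0.0, -0.0]
ft_force: [-0.5, -0.1, 0.0]
grip_width: 0.0852
```

Run:
```python
from h import *
from workcell import bot
go(bot.get_obs(),[.447,-.313,.2],-15)
```

```text
pos [0.2201 0.449  0.2423] yaw 25.04 joints [1.115 0.241 0.005 1.335 0.    2.249] F [-0.49 -0.13  0.04] grip 0.0852 t 1.025
tool axis z [-0.  0. -1.] shift [-786.4 -116.9   42.3] turn tool z rad 0.699
```

Request:
play_rows:
  plan: [-30,-5,0,0,0,0,-50,-8,0,0,0,0,-50,-8,0,0,0,0,-50,-8,0,0,0,0,-50,-8,0,0,0,0,-50,-8,0,0,0,0,-50,-8,0,0,0,0,-50,-7,0,0,0,0,-50,-7,0,0,0,0,-50,-7,0,0,0,0,-50,-7,0,0,0,0,-50,-7,0,0,0,0,-50,-7,0,0,0,0,-50,-7,0,0,0,0,-50,-7,0,0,0,0,-36,-6,10,0,0,0,-20,-3,15,0,0,0,0,0,15,0,0,0,0,0,0,0,0,0]

```text
clock: 3.4
eef_pos: [0.4431, -0.3123, 0.2007]
tool_rot: [0.537, 0.843, 0.0, -0.002]
ft_force: [0.1, 0.3, 0.1]
grip_width: 0.0853
```

Request:
play_rows:
  plan: [0,0,0,0,0,0.1,0,0,0,0,0,0.1,0,0,0,0,0,0.1,0,0,0,0,0,0.1,0,0,0,0,0,0.1,0,0,0,0,0,0.1,0,0,0,0,0,0.1,0,0,0,0,0,0,0,0,0,0,0,0]

```text
clock: 4.53
eef_pos: [0.4445, -0.313, 0.2029]
tool_rot: [0.794, 0.609, 0.0, 0.0]
ft_force: [-0.0, 0.9, -0.1]
grip_width: 0.0853
```

Run:
```python
from h import *
from workcell import bot
go(bot.get_obs(),[.447,-.3125,.051],-15)
```

```text
pos [ 0.4445 -0.313   0.2029] yaw -15.03 joints [-0.614  0.345  0.045  1.27   0.     1.22 ] F [-0.02  0.94 -0.05] grip 0.0853 t 4.525
tool axis z [ 0.001 -0.    -1.   ] shift [  1.2   2.2 151.9] turn tool z rad -0.001
```

Request:
play_rows:
  plan: [1,2,10,0,0,0,0,0,20,0,0,0,0,0,30,0,0,0,0,0,30,0,0,0,0,0,25,0,0,0,0,0,15,0,0,0,0,0,10,0,0,0,0,0,7,0,0,0,0,0,4,0,0,0,0,0,0,0,0,0,0,0,0,0,0,0]

```text
clock: 5.9
eef_pos: [0.4468, -0.3134, 0.0519]
tool_rot: [0.794, 0.607, 0.0, 0.001]
ft_force: [-0.3, -1.2, -0.7]
grip_width: 0.085
```

Run:
```python
from h import *
from workcell import bot
go(bot.get_obs(),[.447,-.3125,.051],-15)
c=bot.camera("side");im=cv2.resize(c["frame"][230:380,200:400],None,fx=4,fy=4,interpolation=cv2.INTER_CUBIC);cv2.imwrite("pics/d.png",im)
```

```text
pos [ 0.4468 -0.3134  0.0519] yaw -15.18 joints [-0.612  0.484 -0.169  0.916 -0.     1.224] F [-0.34 -1.25 -0.73] grip 0.085 t 5.9
tool axis z [ 0.001 -0.001 -1.   ] shift [ 0.9 -0.1  0.9] turn tool z rad -0.003
```

View pics/d.png

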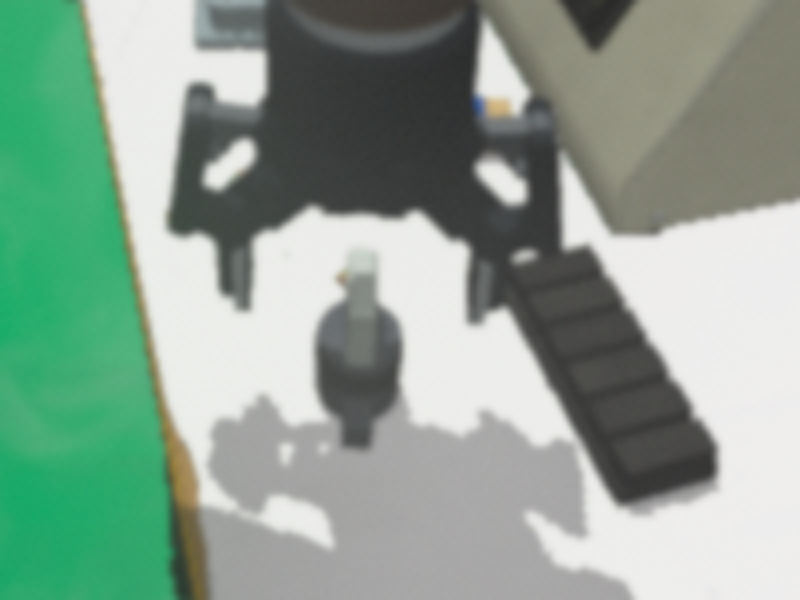

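The plate (crop pixel 362,305) stands midway between the open fingers (235 and 480). I'm closing and lifting.

Request:
play_rows:
  plan: [0,0,0,0,0,0,0,0,0,0,0,0,0,0,0,0,0,0,0,0,0,0,0,0,0,0,0,0,0,0,0,0,0,0,0,0,0,0,0,0,0,0,0,0,0,0,0,0]
  hand: 0

```text
clock: 6.95
eef_pos: [0.4465, -0.3131, 0.0513]
tool_rot: [0.794, 0.608, 0.0, 0.0]
ft_force: [0.4, -0.4, -0.5]
grip_width: 0.0108
```

Request:
play_rows:
  plan: [0,0,-8,0,0,0,0,0,-20,0,0,0,0,0,-30,0,0,0,0,0,-25,0,0,0,0,0,-10,0,0,0,0,0,0,0,0,0,0,0,0,0,0,0]

```text
clock: 7.82
eef_pos: [0.4458, -0.3126, 0.1431]
tool_rot: [0.794, 0.607, -0.0, -0.001]
ft_force: [0.5, 0.3, -1.0]
grip_width: 0.0112
```

Run:
```python
from h import *
from workcell import bot
go(bot.get_obs(),[.481,-.0535,.145],78.5)
c=bot.camera("side");im=cv2.resize(c["frame"][180:380,200:400],None,fx=3,fy=3,interpolation=cv2.INTER_CUBIC);cv2.imwrite("pics/e.png",im)
```

```text
pos [ 0.4458 -0.3126  0.1431] yaw -15.18 joints [-0.612  0.391 -0.05   1.132 -0.     1.224] F [ 0.49  0.25 -1.01] grip 0.0112 t 7.825
tool axis z [-0.002  0.001 -1.   ] shift [259.3 -33.9  -1.6] turn tool z rad 1.506
```

View pics/e.png

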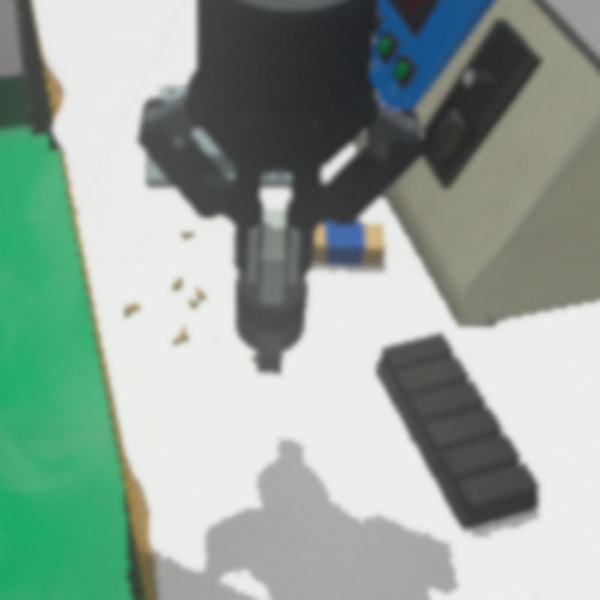

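Request:
play_rows:
  plan: [15,-2,0,0,0,0,30,-4,0,0,0,0,40,-5,0,0,0,0,45,-6,0,0,0,0,45,-6,0,0,0,0,40,-5,0,0,0,0,30,-4,0,0,0,0,14,-2,0,0,0,0,0,0,0,0,0,-0.08,0,0,0,0,0,-0.16,0,0,0,0,0,-0.16,0,0,0,0,0,-0.16,0,0,0,0,0,-0.16,0,0,0,0,0,-0.16,0,0,0,0,0,-0.16,0,0,0,0,0,-0.08,0,0,0,0,0,0,0,0,0,0,0,0]

```text
clock: 10.12
eef_pos: [0.4813, -0.0544, 0.1441]
tool_rot: [0.351, 0.936, -0.0, -0.0]
ft_force: [-0.7, 0.2, -1.3]
grip_width: 0.0108
```

Run:
```python
from h import *
from workcell import bot
go(bot.get_obs(),[.481,-.0535,.093],78.5)
for n,sl in(("side",np.s_[150:270,200:360]),("top",np.s_[130:250,200:360])):
    c=bot.camera(n);im=cv2.resize(c["frame"][sl],None,fx=4,fy=4,interpolation=cv2.INTER_CUBIC);cv2.imwrite(f"pics/f_{n}.png",im)
    P,u,v=pts(c)
    m=(np.hypot(P[:,0]-.481,P[:,1]+.0535)<.045)&(P[:,2]>.085)&(P[:,2]<.133)
    pickle.dump(c,open(f"f_{n}.pkl","wb"))
    for a,b in((.086,.107),(.107,.12),(.12,.126)):
        s=P[m&(P[:,2]>a)&(P[:,2]<b)]
        if len(s)>5:print(n,a,len(s),s.mean(0).round(4),s.min(0).round(4),s.max(0).round(4))
```

```text
pos [ 0.4813 -0.0544  0.1441] yaw 48.9 joints [-0.113  0.278 -0.212  1.082 -0.     0.605] F [-0.67  0.22 -1.31] grip 0.0108 t 10.125
tool axis z [-0. -0. -1.] shift [ 0.8  0.5 51.1] turn tool z rad -0.517
side 0.086 172 [ 0.4803 -0.0639  0.1003] [ 0.4566 -0.0783  0.0913] [ 0.5064 -0.0314  0.1068]
side 0.107 101 [ 0.4786 -0.0658  0.1127] [ 0.4589 -0.0733  0.107 ] [ 0.5037 -0.0338  0.1199]
side 0.12 45 [ 0.4787 -0.0676  0.1233] [ 0.4641 -0.0728  0.1201] [ 0.4968 -0.0556  0.126 ]
```

View pics/f_side.png

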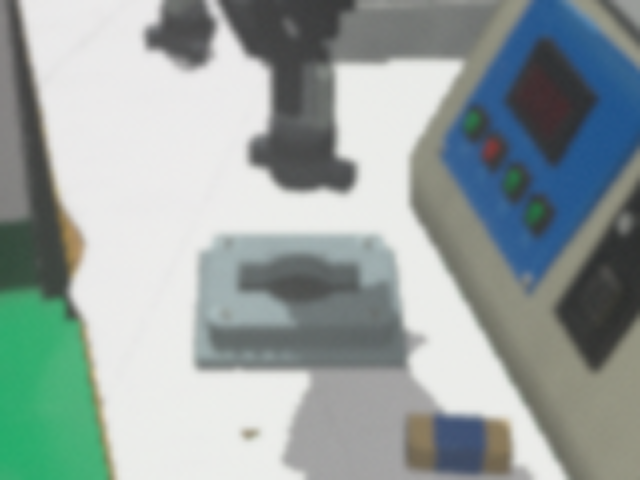

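View pics/f_top.png

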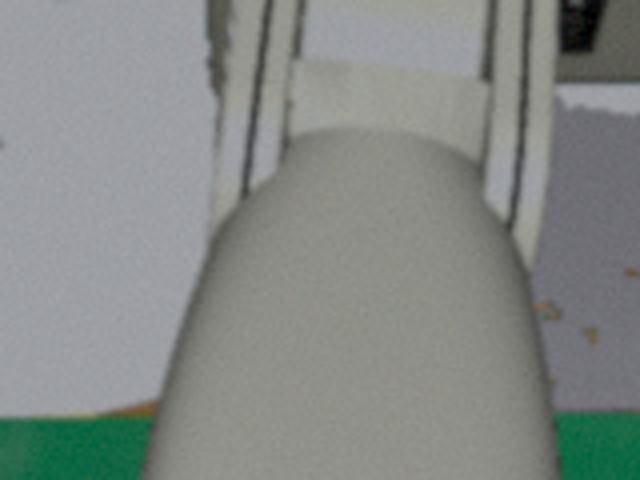

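Run:
```python
from h import *
from scipy.optimize import least_squares
c=pickle.load(open("f_side.pkl","rb"));P,u,v=pts(c)
m=(np.hypot(P[:,0]-.481,P[:,1]+.0535)<.024)&(P[:,2]>.109)&(P[:,2]<.126)
s=P[m,:2]
r=least_squares(lambda q:np.hypot(s[:,0]-q[0],s[:,1]-q[1])-.018,[.481,-.054],loss="soft_l1",f_scale=.001)
print(len(s),r.x,np.abs(r.fun).mean())
m=(np.hypot(P[:,0]-.481,P[:,1]+.0535)<.045)&(P[:,2]>.085)&(P[:,2]<.128)
z=P[m,2];print("bottom",np.percentile(z,[1,3]))
a=P[m&(P[:,2]<.107)];d=np.array([np.cos(np.radians(139)),np.sin(np.radians(139))]);t=(a[:,:2]-[.4813,-.0544])@d;print("along lugs",t.min(),t.max())
# dock seen by the same camera
m=(abs(P[:,2]-.024)<.004)&(np.hypot(P[:,0]-.481,P[:,1]+.0535)<.07)
print(cv2.minAreaRect((P[m,:2]*1000).astype(np.float32)))
```

```text
117 [ 0.48186047 -0.0533648 ] 0.0007435516981092263
bottom [0.09257368 0.09343659]
along lugs -0.030237414355009627 0.029125778127481176
((481.6141357421875, -54.401832580566406), (86.36520385742188, 100.0203628540039), 79.72608947753906)
```

Request:
play_rows:
  plan: [1,0,8,0,0,0,0,0,16,0,0,0,0,0,18,0,0,0,0,0,12,0,0,0,0,0,6,0,0,0,0,0,4,0,0,0,0,0,2,0,0,0,0,0,1,0,0,0,0,0,0,0,0,0,0,0,0,0,0,0,0,0,0,0,0,0,0,0,0,0,0,0]

```text
clock: 11.72
eef_pos: [0.4808, -0.0536, 0.0774]
tool_rot: [0.35, 0.937, 0.0, 0.0]
ft_force: [-0.1, 0.2, -1.7]
grip_width: 0.0112
```

Run:
```python
from h import *
from workcell import bot
go(bot.get_obs(),[.481,-.0535,.077],78.5)
c=bot.camera("side");im=cv2.resize(c["frame"][150:270,200:360],None,fx=4,fy=4,interpolation=cv2.INTER_CUBIC);cv2.imwrite("pics/g.png",im)
```

```text
pos [ 0.4808 -0.0536  0.0774] yaw 48.99 joints [-0.111  0.35  -0.308  0.913 -0.     0.605] F [-0.05  0.16 -1.71] grip 0.0112 t 11.725
tool axis z [ 0. -0. -1.] shift [-0.1  0.2  0.4] turn tool z rad -0.515
```

View pics/g.png

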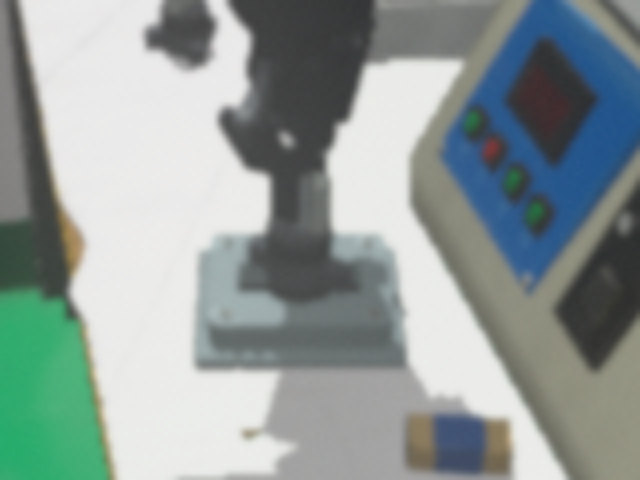

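The head hangs about 2 mm above the dock face (around pixel 300,280), with its lugs across the slots. Next I'll turn it into line.

Request:
play_rows:
  plan: [0,0,1,0,0,0,0,0,0,0,0,0,0,0,0,0,0,0,0,0,0,0,0,-0.08,0,0,0,0,0,-0.1,0,0,0,0,0,-0.1,0,0,0,0,0,-0.1,0,0,0,0,0,-0.08,0,0,0,0,0,-0.05,0,0,0,0,0,0,0,0,0,0,0,0,0,0,1,0,0,0,0,0,1,0,0,0,0,0,1,0,0,0,0,0,1,0,0,0,0,0,0,0,0,0,0,0,0,0,0,0]

```text
clock: 13.9
eef_pos: [0.4808, -0.0536, 0.0723]
tool_rot: [0.103, 0.995, -0.0, 0.0]
ft_force: [-0.2, -0.5, -1.6]
grip_width: 0.0108
```

Run:
```python
from h import *
from workcell import bot
go(bot.get_obs(),[.481,-.0535,.06],78.5)
c=bot.camera("side");im=cv2.resize(c["frame"][150:270,200:360],None,fx=4,fy=4,interpolation=cv2.INTER_CUBIC);cv2.imwrite("pics/g2.png",im)
```

```text
pos [ 0.4808 -0.0536  0.0723] yaw 78.21 joints [-0.111  0.356 -0.314  0.901 -0.     0.095] F [-0.16 -0.48 -1.61] grip 0.0108 t 13.9
tool axis z [ 0. -0. -1.] shift [-0.2  0.1 12.3] turn tool z rad -0.005
```

View pics/g2.png

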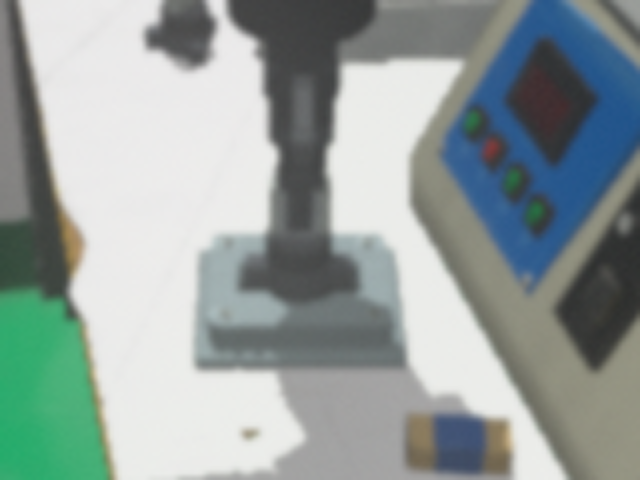

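The lugs are in line and about 3 mm into the slots without any contact force. Now I'll lower the head.

Request:
play_rows:
  plan: [0,0,2,0,0,0,0,0,2,0,0,0,0,0,2,0,0,0,0,0,2,0,0,0,0,0,2,0,0,0,0,0,1,0,0,0,0,0,1,0,0,0,0,0,0,0,0,0,0,0,0,0,0,0]

```text
clock: 15.08
eef_pos: [0.4808, -0.0536, 0.0604]
tool_rot: [0.103, 0.995, -0.0, 0.0]
ft_force: [0.7, -0.2, -2.1]
grip_width: 0.0111
```

Request:
play_rows:
  plan: [0,0,0.5,0,0,0,0,0,0.5,0,0,0,0,0,0,0,0,0,0,0,0,0,0,0]

```text
clock: 15.58
eef_pos: [0.4807, -0.0536, 0.0593]
tool_rot: [0.103, 0.995, 0.0, -0.0]
ft_force: [1.1, -1.0, -2.4]
grip_width: 0.011
```

Request:
play_rows:
  plan: [0,0,0.5,0,0,0,0,0,0,0,0,0,0,0,0,0,0,0]

```text
clock: 15.95
eef_pos: [0.4808, -0.0536, 0.0592]
tool_rot: [0.103, 0.995, 0.0, 0.0]
ft_force: [-2.5, 0.8, 3.0]
grip_width: 0.0112
```

Run:
```python
from h import *
from workcell import bot
go(bot.get_obs(),[.481,-.0535,.059],78.5)
c=bot.camera("side");im=cv2.resize(c["frame"][150:270,200:360],None,fx=4,fy=4,interpolation=cv2.INTER_CUBIC);cv2.imwrite("pics/g3.png",im)
```

```text
pos [ 0.4808 -0.0536  0.0592] yaw 78.21 joints [-0.111  0.373 -0.33   0.867  0.     0.095] F [-2.47  0.81  3.02] grip 0.0112 t 15.95
tool axis z [ 0. -0. -1.] shift [-0.1  0.1  0.2] turn tool z rad -0.005
```

View pics/g3.png

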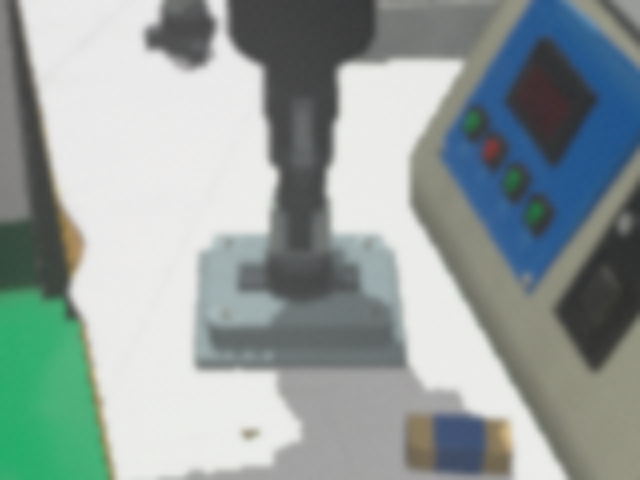

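The z force went from -2.4 to +3 N with the TCP at 0.059, which is the expected height, so the head is on the floor. In the picture the lugs sit below the dock face. I'll release and retract.

Request:
play_rows:
  plan: [0,0,0,0,0,0,0,0,0,0,0,0,0,0,0,0,0,0,0,0,0,0,0,0,0,0,0,0,0,0,0,0,0,0,0,0,0,0,0,0,0,0,0,0,0,0,0,0]
  hand: 100

```text
clock: 17.0
eef_pos: [0.4808, -0.0536, 0.0588]
tool_rot: [0.103, 0.995, 0.0, 0.0]
ft_force: [-1.2, 0.4, -0.1]
grip_width: 0.0854
```

Request:
play_rows:
  plan: [0,0,-8,0,0,0,0,0,-20,0,0,0,0,0,-30,0,0,0,0,0,-40,0,0,0,0,0,-40,0,0,0,0,0,-20,0,0,0,20,0,0,0,0,0,30,0,0,0,0,0,30,0,0,0,0,0,30,0,0,0,0,0,30,0,0,0,0,0,0,0,0,0,0,0,0,0,0,0,0,0]

```text
clock: 18.62
eef_pos: [0.3445, -0.0251, 0.2175]
tool_rot: [0.103, 0.995, 0.0, 0.001]
ft_force: [0.6, -0.4, -0.6]
grip_width: 0.085
```

Run:
```python
from h import *
from workcell import bot
go(bot.get_obs(),[.481,-.0535,.059],78.5)
c=bot.camera("side");im=cv2.resize(c["frame"][150:270,200:360],None,fx=4,fy=4,interpolation=cv2.INTER_CUBIC);cv2.imwrite("pics/g4.png",im)
for n in("side","top"):
    c=bot.camera(n);P,u,v=pts(c)
    for lab,t,a,b in(("two plate",(.481,-.0535),.062,.085),("two shoulder",(.481,-.0535),.038,.05),("three plate",(.4665,.257),.058,.08)):
        m=(P[:,2]>a)&(P[:,2]<b)&(np.hypot(P[:,0]-t[0],P[:,1]-t[1])<.03)
        if m.sum()<8: continue
        r=cv2.minAreaRect((P[m,:2]*1000).astype(np.float32));print(n,lab,m.sum(),P[m].mean(0).round(4),np.round(r[0],1),np.round(r[1],1),round(r[2],1))
```

```text
pos [ 0.3445 -0.0251  0.2175] yaw 78.21 joints [-0.073 -0.056 -0.393  1.232 -0.     0.133] F [ 0.64 -0.4  -0.6 ] grip 0.085 t 18.625
tool axis z [ 0.002 -0.    -1.   ] shift [-139.1    0.   158.8] turn tool z rad -0.005
side two plate 117 [ 0.481  -0.0569  0.0707] [481.3 -55.2] [12.9 33.6] 84.3
side two shoulder 110 [ 0.4795 -0.062   0.0435] [478.6 -62.6] [17.4 35.1] 77.4
side three plate 50 [0.4657 0.2546 0.0638] [466.4 257. ] [34.5 11.9] 38.4
top two plate 74 [ 0.4808 -0.0524  0.0755] [481.1 -52.6] [11.8 34.6] 77.8
top two shoulder 99 [ 0.4803 -0.0519  0.0434] [480.6 -52.1] [34.3 32. ] 89.2
top three plate 77 [0.4665 0.257  0.0669] [466.8 258.1] [33.3 12. ] 40.4
```

View pics/g4.png

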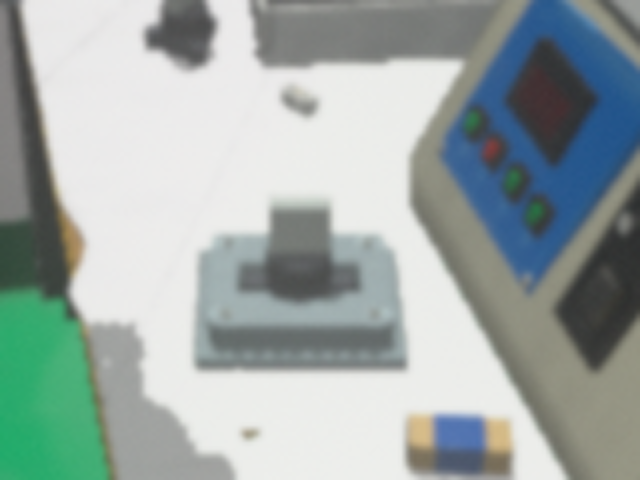

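The head sits upright in the dock (pixel 300,250). Its shoulder is at 43.4 mm, against 44 expected when seated.

```bash
python3 -c "
from workcell import bot
print(bot.job_done())"
```

```text
the job is handed in; nothing more can be done
None
```

The two-lug head is fully home in the dock, and I handed the job in at about 18.7 s of the 48 s allowed. `job_done()` gives no verdict, so the results below are my own checks.

**What I did:** I gripped the head by its plate and carried it to about 2 mm above the dock face, with the lugs about 29° out of line with the slots. I held it there for about half a second, then turned it into line and lowered it to the floor. The wrist showed only about 3 to 5 N on contact. Then I let go and backed the arm clear.

**Difference from the task wording:** I turned the head about 1 mm above the dock face, not pressed against it. The lugs went into the slots when I lowered it.

**Last checks:**

| Check | Measured | Expected |
|---|---|---|
| Shoulder height of the head | 43.4 mm | 44 mm |
| Top of the grip plate (top camera) | 75.5 mm | 74 mm |
| Head centre to bore centre (top camera) | about 1 mm | under 12 mm |
| Plate line to slot line (top camera) | about 1° | within 23° |
| Movement of the three-lug head (top camera) | under 1 mm | under 20 mm |

**What disagreed:** The side camera gave a plate angle about 6° off the top camera's. It also saw the plate's side face, so I went by the top camera. I judged uprightness only from the side picture, where the head looks upright.

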